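Fill the seasoning tray for the table

ROBOT

A 6-joint arm with a two-finger parallel gripper is mounted at the origin on a cart in front of the work surface, level with it; the furniture and walls round the work are solid. World frame = base frame: x ahead of the robot, y to its left, z up, the work surface at z = 0. Lengths are in m, angles in rad, forces in N, time in s.
With the tool pointing down it reaches from about 0.4 to 0.825 m from the base axis. Payload 7 kg.
Tool frame: the origin (TCP) lies at the very end of the fingers, on their centre line; the grasp point (between the pads) lies 19 mm behind it; z points along the fingers, y is the line along which they close (so a half turn about z gives the same grasp; the last joint's range is limited). The gripper opens to 88 mm and grips with 3 to 60 N. Pads are 19 mm wide; open, the fingers measure 130 mm over their backs; the gripper's body (78 mm by 193 mm) begins 47 mm behind the grasp point.
Start: joints at [-0.956, 0.359, 0.012, 0, -1.224, -0.288], TCP at [0.217, -0.639, 0.227] pointing down, gripper open.
Joint ranges: [-3.07, 3.07], [-1.43, 2.12], [-1.02, 1.25], [-3.03, 1.67], [-3.05, -0], [-3.03, 3.03]. Speed limits (rad/s): [2.39, 2.39, 3.01, 3.14, 3.14, 3.14].

INTERFACE

Orientations are given as a unit quaternion [x, y, z, w].
In Python, from plant import robot gives the robot as it stands.
- The arm moves only by the shell command python3 -m pendant 'ROWS'. ROWS is JSON, a list of rows, each a list of 5 numbers: the shift along the tool's x, y, z in mm, then the turn about the tool's z in rad, then the opening, from 0 (shut) to 1 (fully open). A call has 1 to 20 rows; each row shifts and turns the commanded pose from where the row before left it, along the tool's axes as they then stand; what a row does not reach is not made up. A row lasts 1/12 s, in which the tool goes at most 41.7 mm and 7.16 degrees, less where a joint would pass 70% of its speed; a pose out of reach is approached as far as the arm can. A call is refused whole if a number of a shift passes 41.7 or a number of a turn 0.125, either way. A call with a gripper value outside its range is refused whole. The fingers move at their own pace and stop on an object; the grip force is fixed at half the most. Time passes only in rows, so rows that do not move let the fingers close. It gives the time, the measured TCP pose, the force, the opening and the grip force at its end, in the units of the state.
- robot.get_state(): the state, without advancing time (a new reading comes with each control period).
- robot.grab_frame(name): name is "side" or "top" or "wrist"; returns a dict with "pixels" (384x512x3 uint8, red, green, blue), "fx", "fy", "cx", "cy" (pixels), "R" (3x3) and "t" (3): a world point X has camera coordinates R X + t. Camera axes: x right, y down, z forward; pixel columns grow to the right and rows downward; lengths in m; the calibration is good to about 2 mm. A picture is of the moment at which its call begins. There is no depth.
- robot.sign_off(): hands the job in; it is judged then, once.
The state is a dict: "clock": time; "joint_positions": joint angles; "qvel": joint speeds; "joint_efforts": joint torques, N m; "position": TCP position; "tcp_rot": TCP orientation; "contact_force": force on the tool from outside, world axes, zero at the start; "moment": the same for the moment, N m; "opening": finger opening in m; "gripper_force": force on a finger pad.
Only numpy, scipy, OpenCV 4.12 (cv2) and the standard library are available. Lean on these libraries where they do the work, as an engineer would, in place of code of your own. Each camera call takes 0.05 s, during which the arm holds its last target. There are 200 camera calls.

TASK

Make up the seasoning tray for the table: stand the pepper mill in the wide round holder, the salt shaker from the worktop in the square holder, and the two spice jars from the worktop in the two narrow round holders, either one in either. Set each down gently and leave it upright. The spice jar and the salt shaker on the chopping board are in use, so leave those alone.

Things in the scene. Friction and masses are not known exactly. Their poses are not given: they have to be found in the camera images.
- cup_wide: wide round holder: white ceramic cup, 85 mm outside, 77 mm inside, 28 mm high, floor 4 mm thick, fixed in the dark wooden tray on the right. Origin: centre of its underside, 6 mm above the worktop (the rim is 34 mm above the worktop, the inner floor 10 mm); z up
- cup_square: square holder: white ceramic cup, 70 x 70 mm outside, 62 x 62 mm inside, 28 mm high, floor 4 mm thick, fixed in the dark wooden tray on the right. Origin: centre of its underside, 6 mm above the worktop (the rim is 34 mm above the worktop, the inner floor 10 mm); z up, x and y square to its walls
- cup_narrow_1: narrow round holder: white ceramic cup, 71 mm outside, 63 mm inside, 28 mm high, floor 4 mm thick, fixed in the dark wooden tray on the right. Origin: centre of its underside, 6 mm above the worktop (the rim is 34 mm above the worktop, the inner floor 10 mm); z up. The four holders stand 2 by 2, 90 mm apart, in any order; the tray is 190 mm square, rim 18 mm high
- cup_narrow_2: narrow round holder: white ceramic cup, 71 mm outside, 63 mm inside, 28 mm high, floor 4 mm thick, fixed in the dark wooden tray on the right. Origin: centre of its underside, 6 mm above the worktop (the rim is 34 mm above the worktop, the inner floor 10 mm); z up
- jar_board_mid (a point): spice jar in use, same look and size as the other jars, but stands on the brown chopping board (21 mm thick). Not to be moved. Point: its centre, 53 mm above its foot
- shaker_board_mid (a point): salt shaker in use, same look and size as the other shaker, but stands on the brown chopping board. Not to be moved. Point: its centre, 45 mm above its foot
- mill_mid (a point): pepper mill, the one turned wooden mill, upright, 58 mm in diameter at most, 170 mm high; a round head about 50 mm wide from 123 to 159 mm above the foot can be gripped, rigid with the body, a small metal knob on top. Point: centre, 85 mm above its foot; z up along its axis
- shaker_mid (a point): salt shaker that stands on the worktop, clear body with a grey domed top, upright, round, 44 mm in diameter up to 70 mm above its foot, 90 mm high. Point: centre, 45 mm above its foot; z up along its axis
- jar_1_mid (a point): spice jar, upright clear round jar, 45 mm in diameter (42 mm below the cap), 106 mm high, red screw cap on the top 21 mm; stands on the worktop. Point: centre of the jar, 53 mm above its foot; z up along its axis. The four things to gather stand 80 mm or more apart (centres), among a fixed lemon and garlic bulb up to 52 mm high
- jar_2_mid (a point): spice jar, upright clear round jar, 45 mm in diameter (42 mm below the cap), 106 mm high, red screw cap on the top 21 mm; stands on the worktop. Point: centre of the jar, 53 mm above its foot; z up along its axis
There are look-alikes about, which are no part of the job. What is shaped like the part that bears jar_1_mid but purple is not meant.

How it is judged:
By the outcome, as a careful person would: the job done as asked, in the order asked, and still so for the second after the job is handed in, with the robot touching nothing.
It also fails if it takes over 99 s, if anything falls off the work surface, if the arm or the gripper's body presses on something with over 40 N, if the wrist force passes 120 N, or if a joint passes its speed limit or range.

## Working session

There is one attempt and no reset: what is moved stays moved. The work goes in short steps, Python scripts to look and compute and a shell command to move; the robot and the scene stay as the last step left them, time stands still between calls to the robot, and variables do not carry over. Pictures are saved under pics/ and viewed, at most 14 in all, crops included, and the job is handed in when it is done.

```bash
mkdir -p pics; cat > h.py <<'E'
import numpy as np,cv2,pickle
from plant import robot
def grab(n,tag):
    f=robot.grab_frame(n); cv2.imwrite(f'pics/{tag}.png',cv2.cvtColor(np.asarray(f['pixels']),cv2.COLOR_RGB2BGR)); pickle.dump(f,open(f'{tag}.pkl','wb')); return f
def ray(f,u,v):
    R=np.array(f['R']);t=np.array(f['t']); d=R.T@np.array([(u-f['cx'])/f['fx'],(v-f['cy'])/f['fy'],1]); return -R.T@t,d
def onz(f,u,v,z):
    c,d=ray(f,u,v); return c+d*(z-c[2])/d[2]
def proj(f,X):
    p=np.array(f['R'])@np.array(X)+np.array(f['t']); return p[0]/p[2]*f['fx']+f['cx'],p[1]/p[2]*f['fy']+f['cy']
E
python3 - <<'E'
from h import *
ims=[]
for n in('top','side'):
    f=grab(n,n+'0'); print(n,(-np.array(f['R']).T@np.array(f['t'])).round(3),np.array(f['R']).round(3).tolist(),f['fx'],f['cx'],f['cy'])
s=robot.get_state();print(s['position'],s['tcp_rot'],s['opening'],s['clock'])
for n in('top','side'):
    i=cv2.imread(f'pics/{n}0.png'); cv2.imwrite(f'pics/{n}0b.png',cv2.resize(i,(800,600),interpolation=cv2.INTER_CUBIC))
E
```

```text
top [0.403 0.058 1.073] [[-0.028, -0.999, -0.038], [-0.992, 0.032, -0.119], [0.12, 0.034, -0.992]] 417.6402198155921 252.30905425400488 186.4228013884274
side [-0.537 -0.281  0.888] [[0.344, -0.939, 0.02], [-0.556, -0.221, -0.802], [0.757, 0.265, -0.598]] 462.7259780126826 262.3636617565536 186.66010560737087
[ 0.21653449 -0.63886201  0.22571574] [-1.62634150e-01  9.86686154e-01  7.28810446e-04 -1.87555276e-04] 0.08765393201879054 0.1
```

View pics/top0b.png

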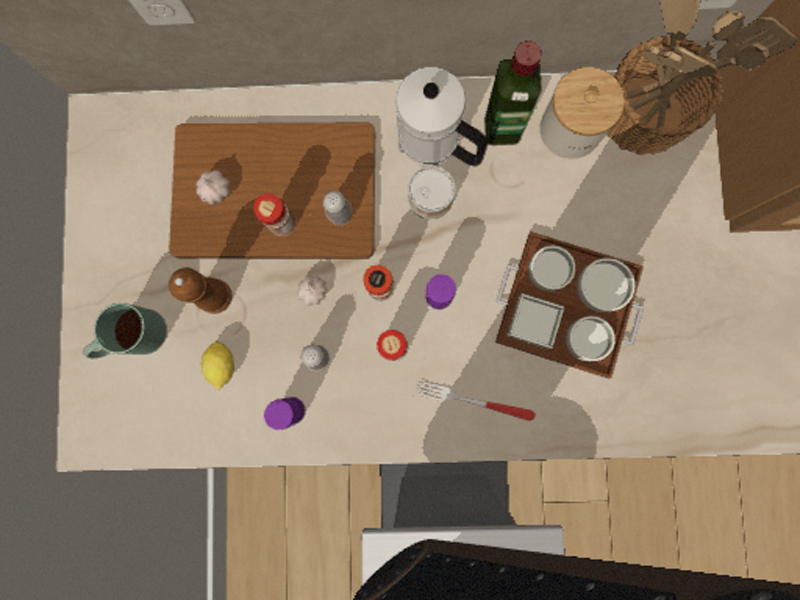

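View pics/side0b.png

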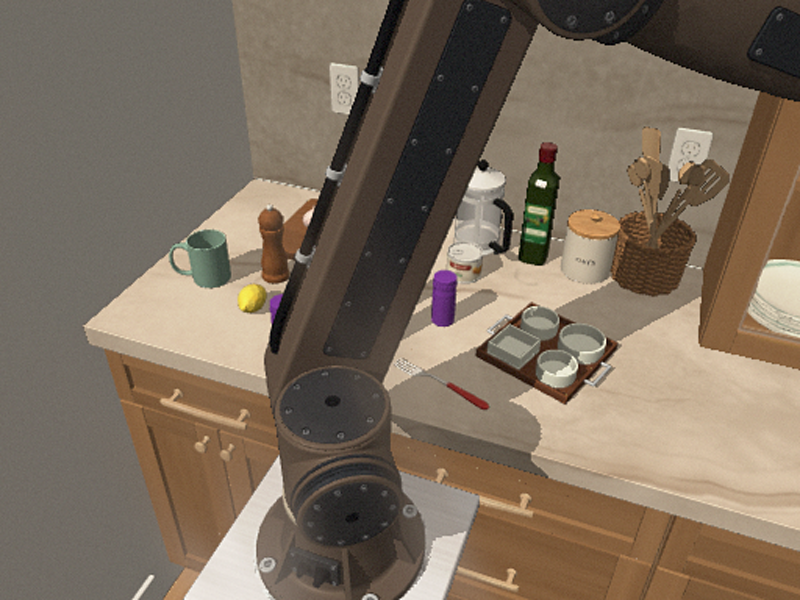

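Top view (800x600 px): red-capped jars at (378,281) and (392,346) on the worktop, and one on the board at (268,208), which is in use. Purple look-alikes are at (441,292) and (284,413). Shakers are at (314,357) on the worktop and (335,207) on the board (in use). The mill is at (185,284). Cups: wide (607,285), narrow (552,268) and (591,338), square (535,321). I'll measure these and check one crop.

```bash
python3 - <<'E'
from h import *
f=pickle.load(open('top0.pkl','rb')); i=cv2.imread('pics/top0.png'); hsv=cv2.cvtColor(i,cv2.COLOR_BGR2HSV)
H,S,V=cv2.split(hsv)
def comps(m,name,z,amin=40):
    n,l,st,c=cv2.connectedComponentsWithStats(m.astype(np.uint8))
    for k in range(1,n):
        if st[k,4]>amin: 
            x,y,w,h=st[k,:4]; u,v=x+(w-1)/2,y+(h-1)/2
            print(name,st[k],'800px',(c[k]*1.5625).round(),onz(f,u,v,z)[:2].round(4))
comps(((H<8)|(H>172))&(S>150)&(V>110),'red',.100)
comps((H>130)&(H<155)&(S>100)&(V>50),'purple',.1)
comps((S<45)&(V>85)&(np.indices(H.shape)[1]>320)&(np.indices(H.shape)[1]<412)&(np.indices(H.shape)[0]>145)&(np.indices(H.shape)[0]<245),'cups',.034)
for nm,u,v,z in [('mill knob',185,284-14,.17),('mill head',187,285,.141),('mill foot',212,296,.02),('shaker',314,354,.085),('lemon',218,366,.03),('garlic',313,290,.03),('mug',128,328,.09),('boardcorner',375,258,.021)]:
    print(nm,onz(f,u/1.5625,v/1.5625,z)[:2].round(3))
a=cv2.resize(i[140:280,95:300],None,fx=3.9,fy=3.9,interpolation=cv2.INTER_CUBIC);cv2.imwrite('pics/c1.png',a)
a=cv2.resize(i[140:250,310:420],None,fx=5,fy=5,interpolation=cv2.INTER_CUBIC);cv2.imwrite('pics/c2.png',a)
E
```

```text
red [162 124  19  20 218] 800px [268. 208.] [0.6549 0.2832]
red [233 170  18  19 179] 800px [377. 280.] [0.5391 0.1164]
red [241 211  19  19 168] 800px [392. 344.] [0.4422 0.099 ]
red [311 258  31  11 143] 800px [512. 410.] [ 0.3393 -0.0719]
purple [273 176  19  22 317] 800px [440. 291.] [0.5183 0.0219]
purple [169 255  26  20 384] 800px [283. 413.] [0.3443 0.2601]
cups [339 158  29  28 616] 800px [551. 268.] [ 0.558  -0.1586]
cups [321 167  11  21  65] 800px [507. 274.] [ 0.5464 -0.091 ]
cups [370 166  36  33 915] 800px [606. 285.] [ 0.5289 -0.2419]
cups [325 188  36  35 803] 800px [535. 321.] [ 0.4752 -0.1282]
cups [398 194  14  27  99] 800px [634. 324.] [ 0.4657 -0.2792]
cups [363 203  31  28 673] 800px [590. 338.] [ 0.4443 -0.2132]
mill knob [0.552 0.385]
mill head [0.535 0.392]
mill foot [0.532 0.394]
shaker [0.431 0.216]
lemon [0.417 0.38 ]
garlic [0.535 0.225]
mug [0.478 0.501]
boardcorner [0.586 0.124]
```

View pics/c1.png

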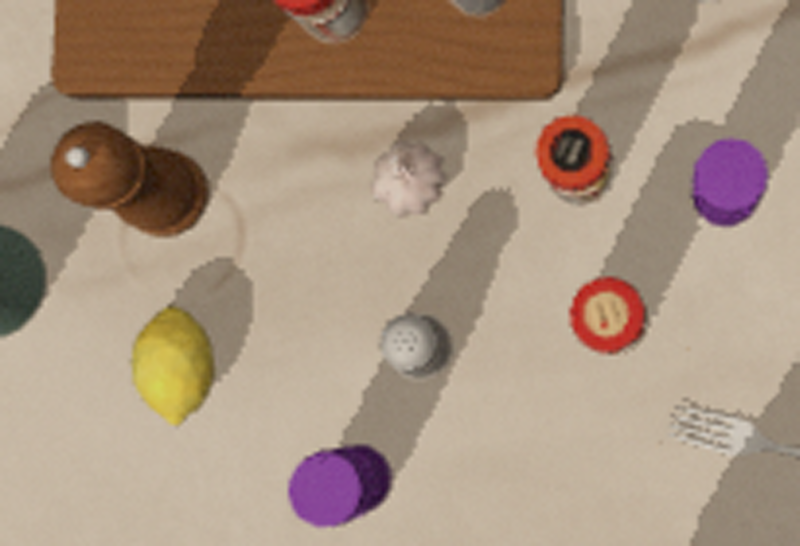

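View pics/c2.png

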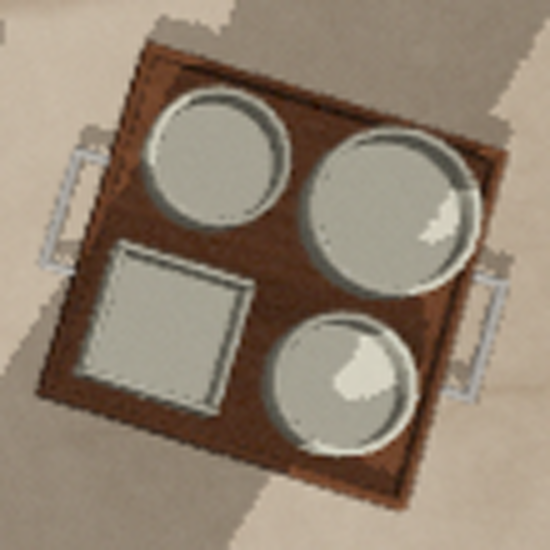

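The crops show two worktop jars, one with a red cap and beige label and one with an orange-red cap and black label. One shaker with a grey dome stands between them and the garlic. The wide cup is at the tray's far right and the square cup at its near left, with a narrow cup in each of the other two corners. I'll go to the mill first.

```bash
cat >> h.py <<'E'
from scipy.spatial.transform import Rotation as Ro
def go(*pts):
    s=robot.get_state(); R=Ro.from_quat(s['tcp_rot']).as_matrix(); p=np.array(s['position'])
    print('yaw_y',np.degrees(np.arctan2(R[1,1],R[0,1])).round(1),'p',p.round(4),'t',s['clock'],'q6',s['joint_positions'][5])
    for q in pts: q=np.array(q); print(q,'->',(R.T@(q-p)*1000).round(1)); p=q
E
python3 -c "
from h import *
go([.45,-.2,.28],[.5,.15,.28],[.535,.392,.28])"
```

```text
yaw_y 108.7 p [ 0.2165 -0.6389  0.2257] t 0.1 q6 -0.2880947807060837
[ 0.45 -0.2   0.28] -> [-362.   340.8  -53.8]
[0.5  0.15 0.28] -> [-159.7  315.4    0.5]
[0.535 0.392 0.28 ] -> [-110.8  218.     0.3]
```

```bash
python3 -m pendant '[[-24.1,22.7,-3.6,0,1],[-24.1,22.7,-3.6,0,1],[-24.1,22.7,-3.6,0,1],[-24.1,22.7,-3.6,0,1],[-24.1,22.7,-3.6,0,1],[-24.1,22.7,-3.6,0,1],[-24.1,22.7,-3.6,0,1],[-24.1,22.7,-3.6,0,1],[-24.1,22.7,-3.6,0,1],[-24.1,22.7,-3.6,0,1],[-24.1,22.7,-3.6,0,1],[-24.1,22.7,-3.6,0,1],[-24.1,22.7,-3.6,0,1],[-24.1,22.7,-3.6,0,1],[-24.1,22.7,-3.6,0,1]]'; python3 -c "
from h import *
go([.5,.15,.28],[.535,.392,.28])"
```

```text
clock: 1.35
position: [0.45, -0.1991, 0.2807]
tcp_rot: [-0.163, 0.987, 0.0, 0.0]
contact_force: [0.3, -0.7, -0.6]
opening: 0.0876
gripper_force: 0.0
yaw_y 108.7 p [ 0.45   -0.1991  0.2807] t 1.35 q6 -1.22764557522177
[0.5  0.15 0.28] -> [-159.5  314.5    0.8]
[0.535 0.392 0.28 ] -> [-110.8  218.     0. ]
```

```bash
python3 -m pendant '[[-15,29.6,0,0,1],[-15,29.6,0,0,1],[-15,29.6,0,0,1],[-15,29.6,0,0,1],[-15,29.6,0,0,1],[-15,29.6,0,0,1],[-15,29.6,0,0,1],[-15,29.6,0,0,1],[-15,29.6,0,0,1],[-15,29.6,0,0,1],[-15,29.6,0,0,1],[-15,29.6,0,0,1],[-15,29.6,0,0,1],[-15,29.6,0,0,1],[-15,29.6,0,0,1],[0,0,0,0,1],[0,0,0,0,1]]'; python3 -c "
from h import *
go([.535,.392,.28])
f=grab('wrist','w1');g=grab('side','s1')
print(proj(f,[.535,.392,.17]),proj(g,[.535,.392,.17]))
a=np.hstack([cv2.imread('pics/w1.png'),cv2.imread('pics/s1.png')]);cv2.imwrite('pics/v1.png',cv2.resize(a,(800,300),interpolation=cv2.INTER_AREA))
"
```

```text
clock: 2.77
position: [0.5199, 0.2934, 0.2792]
tcp_rot: [-0.164, 0.987, -0.001, -0.001]
contact_force: [-0.4, -1.0, -0.7]
opening: 0.0872
gripper_force: 0.0
yaw_y 108.8 p [0.5199 0.2934 0.2792] t 2.7667 q6 -2.082651362406076
[0.535 0.392 0.28 ] -> [-46.1  88.4  -1. ]
(np.float64(341.2840208393734), np.float64(232.7109271602938)) (np.float64(171.7966603602346), np.float64(131.54959231024296))
```

View pics/v1.png

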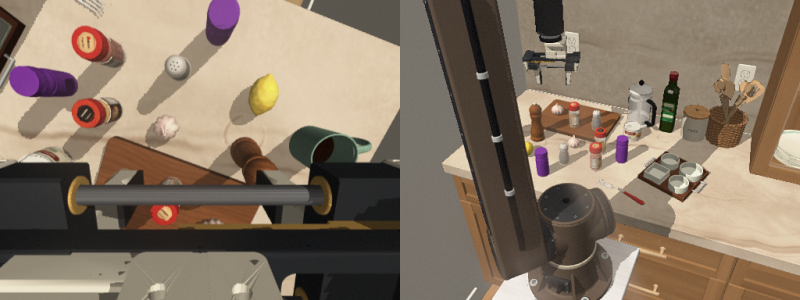

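The wrist view shows the mill part-hidden by the gripper at about (250,155). The side view is now clear: mill at (537,122), shaker at (563,155), worktop jars at (595,155) and (600,140). I'll triangulate from top and side.

```bash
python3 - <<'E'
from h import *
f=pickle.load(open('top0.pkl','rb')); g=pickle.load(open('s1.pkl','rb'))
i=cv2.imread('pics/s1.png'); hs=cv2.cvtColor(i,cv2.COLOR_BGR2HSV); H,S,V=cv2.split(hs)
def comps(m,nm,amin=15):
    n,l,st,c=cv2.connectedComponentsWithStats(m.astype(np.uint8))
    for k in range(1,n):
        if st[k,4]>amin and st[k,0]>120 and st[k,0]<320: print(nm,st[k])
comps(((H<8)|(H>172))&(S>140)&(V>110),'red')
xx=np.indices(H.shape)[1];yy=np.indices(H.shape)[0]
comps((H>3)&(H<18)&(S>110)&(V<150)&(xx<195)&(yy>120),'mill')
comps((H>130)&(H<155)&(S>100),'purple')
for nm,p in dict(mill_head=[.535,.392,.141],mill_foot=[.535,.392,0],mill_top=[.535,.392,.17],shtop=[.431,.216,.09],shfoot=[.431,.216,0],j1=[.539,.1164,.106],j2=[.4422,.099,.106]).items(): print(nm,np.round(proj(g,p),1),np.round(proj(f,p),1))
ft=cv2.resize(cv2.imread('pics/top0.png')[165:205,100:160],None,fx=6,fy=6,interpolation=cv2.INTER_CUBIC)
gs=cv2.resize(i[120:220,150:290],None,fx=5.7,fy=5.7,interpolation=cv2.INTER_CUBIC)
b=np.zeros((600,800,3),np.uint8); a=cv2.resize(cv2.imread('pics/top0.png')[165:240,100:220],(400,250)); gs=cv2.resize(i[125:205,160:272],(490,350)); b[:250,:400]=a; b[250:,:490]=gs
cv2.imwrite('pics/v2.png',b)
E
```

```text
red [216 130  13  12 111]
red [249 163  15  14 132]
red [243 182  15  15 129]
red [286 245  27  16  92]
mill [166 132  29  49 923]
purple [276 173  16  36 481]
purple [173 188  18  38 531]
mill_head [172.7 139.7] [119.7 182.3]
mill_foot [176.8 176.7] [138.7 189.2]
mill_top [171.8 131.5] [115.1 180.6]
shtop [210.7 183.9] [200.7 226.4]
shfoot [212.1 207.9] [206.3 227.2]
j1 [256.1 167. ] [241.3 178.7]
j2 [249.7 186.2] [249.9 219.9]
```

View pics/v2.png

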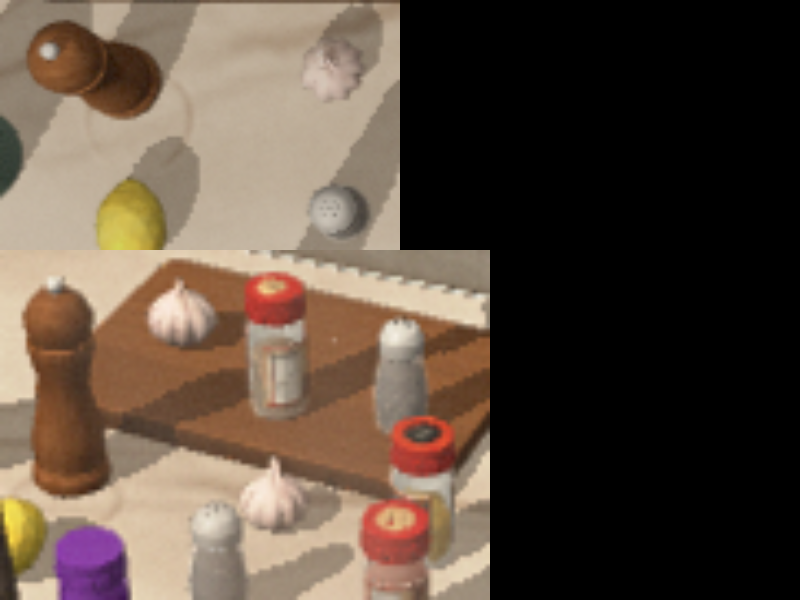

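Predicted and measured pixels agree to about 2 mm, so I'll grasp the mill.

```bash
python3 -m pendant '[[-15.4,29.5,0,0,1],[-15.4,29.5,0,0,1],[-15.4,29.5,0,0,1],[0,0,0,0,1],[0,0,20,0,1],[0,0,20,0,1],[0,0,20,0,1],[0,0,20,0,1],[0,0,20,0,1],[0,0,20,0,1],[0,0,20,0,1],[0,0,17,0,1],[0,0,0,0,1],[0,0,0,0,1]]'; python3 -c "
from h import *
go([.535,.392,.122])"
```

```text
clock: 4.03
position: [0.5356, 0.3893, 0.1234]
tcp_rot: [-0.162, 0.987, -0.001, -0.001]
contact_force: [-1.1, 0.6, 1.6]
opening: 0.0876
gripper_force: 0.0
yaw_y 108.7 p [0.5356 0.3893 0.1234] t 4.0333 q6 -2.167439462270433
[0.535 0.392 0.122] -> [-0.3  2.8  1.4]
```

```bash
python3 -m pendant '[[0,0,0,0,0],[0,0,0,0,0],[0,0,0,0,0],[0,0,0,0,0],[0,0,0,0,0],[0,0,0,0,0],[0,0,0,0,0],[0,0,0,0,0]]'
```

```text
clock: 4.7
position: [0.5357, 0.3911, 0.1238]
tcp_rot: [-0.163, 0.987, 0.0, 0.0]
contact_force: [0.6, 0.4, 1.1]
opening: 0.0466
gripper_force: 30.0
```

```bash
python3 -m pendant '[[0,0,-5,0,0],[0,0,-15,0,0],[0,0,-22,0,0],[0,0,-24,0,0],[0,0,-24,0,0],[0,0,-24,0,0],[0,0,-22,0,0],[0,0,-15,0,0],[0,0,-5,0,0],[0,0,0,0,0]]'; python3 -c "
from h import *
go([.529,-.243,.28])"
```

```text
clock: 5.53
position: [0.5358, 0.3908, 0.2808]
tcp_rot: [-0.163, 0.987, 0.001, 0.001]
contact_force: [0.0, -0.4, -2.0]
opening: 0.0469
gripper_force: 30.0
yaw_y 108.7 p [0.5358 0.3908 0.2808] t 5.5333 q6 -2.1676174017277017
[ 0.529 -0.243  0.28 ] -> [ 2.099e+02 -5.981e+02 -2.000e-01]
```

```bash
python3 -m pendant '[[5.5,-15.7,0,0,0],[11,-31.5,0,0,0],[11,-31.5,0,0,0],[11,-31.5,0,0,0],[11,-31.5,0,0,0],[11,-31.5,0,0,0],[11,-31.5,0,0,0],[11,-31.5,0,0,0],[11,-31.5,0,0,0],[11,-31.5,0,0,0],[11,-31.5,0,0,0],[11,-31.5,0,0,0],[11,-31.5,0,0,0],[11,-31.5,0,0,0],[11,-31.5,0,0,0],[11,-31.5,0,0,0],[11,-31.5,0,0,0],[11,-31.5,0,0,0],[11,-31.5,0,0,0],[5.5,-15.7,0,0,0]]'; python3 -m pendant '[[0,0,0,0,0],[0,0,0,0,0],[0,0,0,0,0]]'; python3 -c "
from h import *
go([.529,-.243,.14])
f=grab('wrist','w2');g=grab('side','s2');print([np.round(proj(f,[.529,-.243,z])) for z in(.034,.15)])
a=np.hstack([cv2.imread('pics/w2.png'),cv2.imread('pics/s2.png')]);cv2.imwrite('pics/v3.png',cv2.resize(a,(800,300),interpolation=cv2.INTER_AREA))
"
```

```text
clock: 7.2
position: [0.528, -0.2462, 0.2775]
tcp_rot: [-0.162, 0.987, 0.0, -0.002]
contact_force: [0.4, 1.3, -3.0]
opening: 0.0467
gripper_force: 30.0
clock: 7.45
position: [0.5289, -0.243, 0.2782]
tcp_rot: [-0.162, 0.987, 0.001, -0.001]
contact_force: [-0.5, 0.0, -2.6]
opening: 0.0467
gripper_force: 30.0
yaw_y 108.7 p [ 0.5289 -0.243   0.2782] t 7.45 q6 -1.1493022107985658
[ 0.529 -0.243  0.14 ] -> [ -0.4  -0.2 138.2]
[array([255., 167.]), array([256., 185.])]
```

View pics/v3.png

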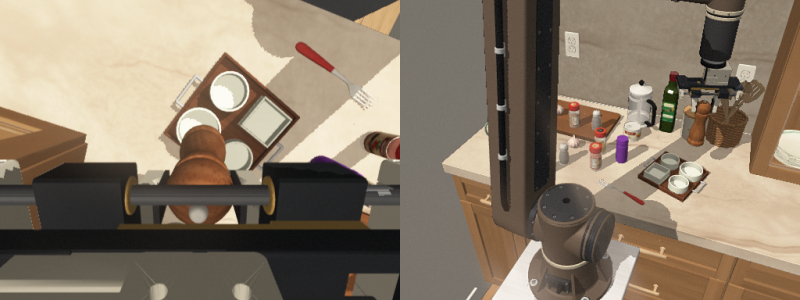

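The wide cup shows at about (256,164) in the wrist view against a predicted (255,167), so the position is good. I'll lower the mill.

```bash
python3 -m pendant '[[0,0,10,0,0],[0,0,20,0,0],[0,0,20,0,0],[0,0,20,0,0],[0,0,20,0,0],[0,0,20,0,0],[0,0,10,0,0],[0,0,5,0,0],[0,0,4,0,0],[0,0,4,0,0],[0,0,3,0,0],[0,0,0,0,0],[0,0,0,0,0]]'
```

```text
clock: 8.63
position: [0.53, -0.2433, 0.1441]
tcp_rot: [-0.163, 0.987, -0.0, 0.0]
contact_force: [-0.4, -0.8, -2.0]
opening: 0.047
gripper_force: 30.0
```

```bash
python3 -m pendant '[[0,0,3,0,0],[0,0,2,0,0],[0,0,2,0,0],[0,0,0,0,0],[0,0,0,0,0]]';python3 -m pendant '[[0,0,1,0,0],[0,0,1,0,0],[0,0,0,0,0],[0,0,0,0,0]]'
```

```text
clock: 9.05
position: [0.5297, -0.2432, 0.1364]
tcp_rot: [-0.163, 0.987, 0.0, -0.0]
contact_force: [0.3, 1.2, -2.6]
opening: 0.0466
gripper_force: 30.0
clock: 9.38
position: [0.5298, -0.2432, 0.1345]
tcp_rot: [-0.163, 0.987, 0.0, -0.0]
contact_force: [-0.8, 0.7, -2.9]
opening: 0.0469
gripper_force: 30.0
```

```bash
python3 -m pendant '[[0,0,1,0,0],[0,0,0,0,0],[0,0,0.5,0,0],[0,0,0,0,0],[0,0,0,0,0]]'
```

```text
clock: 9.8
position: [0.5303, -0.2433, 0.1337]
tcp_rot: [-0.163, 0.987, -0.0, 0.001]
contact_force: [0.6, 1.4, 5.8]
opening: 0.0467
gripper_force: 30.0
```

Contact felt (about 8 N). I'll release and lift.

```bash
python3 -m pendant '[[0,0,0,0,0.7],[0,0,0,0,1],[0,0,0,0,1],[0,0,0,0,1],[0,0,0,0,1],[0,0,0,0,1],[0,0,-10,0,1],[0,0,-20,0,1],[0,0,-30,0,1],[0,0,-30,0,1],[0,0,-20,0,1],[0,0,0,0,1]]'; python3 -c "
from h import *
g=grab('side','s3');i=cv2.imread('pics/s3.png')
print(np.round(proj(g,[.529,-.243,.18])),np.round(proj(g,[.529,-.243,.01])))
cv2.imwrite('pics/v4.png',cv2.resize(i[120:270,230:480],(500,300)))
go([.428,.217,.2437])"
```

```text
clock: 10.8
position: [0.532, -0.2441, 0.2492]
tcp_rot: [-0.163, 0.987, -0.002, 0.004]
contact_force: [0.7, -0.7, 1.0]
opening: 0.0875
gripper_force: 0.0
[381. 174.] [370. 222.]
yaw_y 108.7 p [ 0.5311 -0.2436  0.2466] t 10.85 q6 -1.1489143694153017
[0.428  0.217  0.2437] -> [-50.3 469.3   1.8]
```

View pics/v4.png

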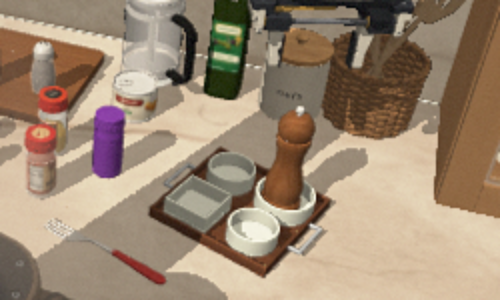

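The mill stands upright in the wide cup, its knob at crop pixel (299,112). Next is the shaker.

```bash
python3 -m pendant '[[-2,18,0,0,1],[-3.9,36,0,0,1],[-3.9,36,0,0,1],[-3.9,36,0,0,1],[-3.9,36,0,0,1],[-3.9,36,0,0,1],[-3.9,36,0,0,1],[-3.9,36,0,0,1],[-3.9,36,0,0,1],[-3.9,36,0,0,1],[-3.9,36,0,0,1],[-3.9,36,0,0,1],[-3.9,36,0,0,1],[-2,18,0,0,1]]'; python3 -m pendant '[[0,0,0,0.123,1],[0,0,0,0.123,1],[0,0,0,0.123,1],[0,0,0,0.123,1],[0,0,0,0.123,1],[0,0,0,0.123,1],[0,0,0,0.123,1],[0,0,0,0.123,1],[0,0,0,0.123,1],[0,0,0,0,1]]';python3 -c "
from h import *
go([.428,.217,.14],[.428,.217,.041])
f=pickle.load(open('top0.pkl','rb'));i=cv2.imread('pics/top0.png')[214:244,188:218]
g=pickle.load(open('s1.pkl','rb'));j=cv2.imread('pics/s1.png')[176:222,198:225]
w=grab('wrist','w4');print(proj(w,[.428,.217,.09]),proj(w,[.428,.217,0]))
b=np.zeros((400,800,3),np.uint8);b[:240,:240]=cv2.resize(i,(240,240));b[:368,240:456]=cv2.resize(j,(216,368));b[:258,456:]=cv2.resize(cv2.imread('pics/w4.png'),(344,258));cv2.imwrite('pics/v5.png',b)"
```

```text
clock: 12.02
position: [0.4265, 0.2191, 0.2428]
tcp_rot: [-0.163, 0.987, 0.0, -0.0]
contact_force: [0.4, -0.5, 0.3]
opening: 0.0878
gripper_force: 0.0
clock: 12.85
position: [0.4548, 0.1881, 0.2403]
tcp_rot: [0.361, 0.932, 0.012, -0.027]
contact_force: [-0.5, -0.0, -0.1]
opening: 0.0879
gripper_force: 0.0
yaw_y 47.7 p [0.4548 0.1881 0.2403] t 12.85 q6 -3.0298215067111967
[0.428 0.217 0.14 ] -> [ 33.3   3.  102.5]
[0.428 0.217 0.041] -> [-5.8 -0.3 98.8]
(np.float64(258.35796997282324), np.float64(153.04822829788196)) (np.float64(257.4827773053472), np.float64(149.4648495603033))
```

View pics/v5.png

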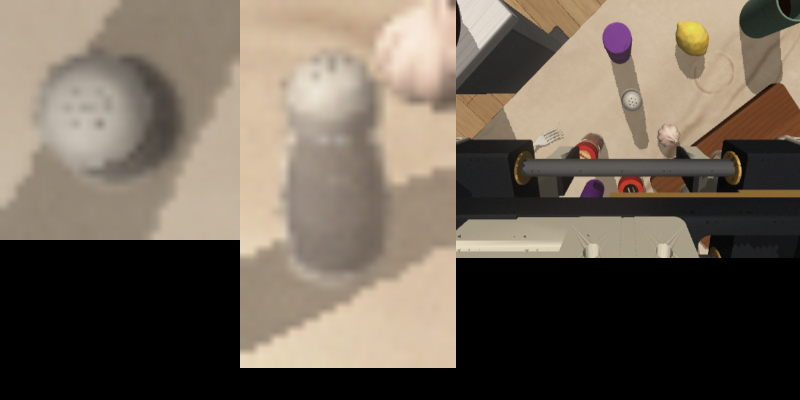

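The last joint hit its range (-3.03) and the tool tilted and drifted. I'll turn back the other way to the equivalent yaw of 225°.

```bash
python3 -m pendant '[[0,0,0,-0.123,1],[0,0,0,-0.123,1],[0,0,0,-0.123,1],[0,0,0,-0.123,1],[0,0,0,-0.123,1],[0,0,0,-0.123,1],[0,0,0,-0.123,1],[0,0,0,-0.123,1],[0,0,0,-0.123,1],[0,0,0,-0.123,1],[0,0,0,-0.123,1],[0,0,0,-0.123,1],[0,0,0,-0.123,1],[0,0,0,-0.123,1],[0,0,0,-0.123,1],[0,0,0,-0.123,1],[0,0,0,-0.123,1],[0,0,0,-0.123,1],[0,0,0,-0.123,1],[0,0,0,-0.123,1]]'; python3 -c "
from h import *
go([.428,.217,.14])"
```

```text
clock: 14.57
position: [0.4528, 0.1902, 0.2407]
tcp_rot: [0.763, -0.646, -0.028, -0.003]
contact_force: [-0.2, 0.6, 0.5]
opening: 0.0879
gripper_force: 0.0
yaw_y -170.5 p [0.4528 0.1902 0.2407] t 14.5667 q6 -0.5638906331003635
[0.428 0.217 0.14 ] -> [-25.8  16.8 102.6]
```

```bash
python3 -c "
from h import *
for q in ([.361,.932,.012,-.027],robot.get_state()['tcp_rot']):
    print(Ro.from_quat(q).as_matrix().round(4).tolist())
print(robot.get_state()['joint_positions'])"; python3 -m pendant '[[0,0,0,0,1],[0,0,0,0,1]]'
```

```text
[[-0.7379, 0.6737, -0.0417], [0.6724, 0.739, 0.0419], [0.059, 0.0029, -0.9983]]
[[0.163, -0.9858, -0.0399], [-0.9855, -0.1646, 0.0405], [-0.0465, 0.0327, -0.9984]]
[ 0.75098469  0.05743693 -0.31892875 -0.06113348 -1.19657535 -0.56389063]
clock: 14.73
position: [0.453, 0.1902, 0.2409]
tcp_rot: [0.759, -0.65, -0.028, -0.003]
contact_force: [-0.4, -0.9, 0.5]
opening: 0.0874
gripper_force: 0.0
```

The tilt is 3.3° toward azimuth 135°. With the fingers closing along 45°/225° it lies in the pad plane, so it does no harm. I'll turn to that yaw and refine the shaker's position.

```bash
python3 -m pendant '[[0,0,0,-0.124,1],[0,0,0,-0.124,1],[0,0,0,-0.124,1],[0,0,0,-0.124,1],[0,0,0,-0.124,1],[0,0,0,0,1],[0,0,0,0,1]]'; python3 -c "
from h import *
f=pickle.load(open('top0.pkl','rb'));g=pickle.load(open('s1.pkl','rb'))
# least squares intersect of dome centre rays
A=[];b=[]
for F,u,v in((f,200.5,228),(g,209.4,186)):
    c,d=ray(F,u,v);d/=np.linalg.norm(d);P=np.eye(3)-np.outer(d,d);A.append(P);b.append(P@c)
x=np.linalg.lstsq(np.vstack(A),np.hstack(b),rcond=None)[0];print('tri',x)
p=[*x[:2],.14];go(p,[*x[:2],.041])"
```

```text
clock: 15.32
position: [0.4533, 0.1901, 0.241]
tcp_rot: [0.921, -0.389, -0.026, -0.011]
contact_force: [0.9, 0.5, 0.3]
opening: 0.0874
gripper_force: 0.0
tri [0.42719008 0.21797029 0.08425274]
yaw_y -135.8 p [0.4533 0.1901 0.241 ] t 15.3167 q6 0.04330469718429426
[0.42719008 0.21797029 0.14      ] -> [-32.4  -0.6 103. ]
[0.42719008 0.21797029 0.041     ] -> [ 5.6  0.  98.8]
```

```bash
python3 -m pendant '[[-8.1,-0.2,25.8,0,1],[-8.1,-0.2,25.8,0,1],[-8.1,-0.2,25.8,0,1],[-8.1,0,25.6,0,1],[1.1,0,20,0,1],[1.1,0,20,0,1],[1.1,0,20,0,1],[1.1,0,20,0,1],[0.7,0,12,0,1],[0.5,0,6.8,0,1],[0,0,0,0,1],[0,0,0,0,1]]'; python3 -m pendant '[[0,0,0,0,0],[0,0,0,0,0],[0,0,0,0,0],[0,0,0,0,0],[0,0,0,0,0],[0,0,0,0,0],[0,0,0,0,0],[0,0,0,0,0],[0,0,0,0,0]]'; python3 -c "
from h import *
go([.4272,.218,.041],[.4272,.218,.18],[.474,-.128,.18])"
```

```text
clock: 16.32
position: [0.4274, 0.218, 0.0413]
tcp_rot: [0.921, -0.387, -0.026, -0.011]
contact_force: [0.3, -0.1, 0.3]
opening: 0.0874
gripper_force: 0.0
clock: 17.07
position: [0.4279, 0.2184, 0.0414]
tcp_rot: [0.922, -0.386, -0.026, -0.012]
contact_force: [1.8, 2.1, 1.7]
opening: 0.0373
gripper_force: 29.6
yaw_y -135.5 p [0.4279 0.2184 0.0414] t 17.0667 q6 0.010152094696600996
[0.4272 0.218  0.041 ] -> [-0.2  0.7  0.4]
[0.4272 0.218  0.18  ] -> [  -7.9   -0.3 -138.8]
[ 0.474 -0.128  0.18 ] -> [279.  209.3 -16.4]
```

Opening is 37 mm where I expected 44, so I'll check the grasp.

```bash
python3 -c "
from h import *
w=grab('wrist','w5');t=grab('top','t5');s=grab('side','s5')
print(proj(w,[.428,.2184,.09]),proj(t,[.428,.2184,.09]),proj(s,[.428,.2184,.09]))
b=np.zeros((300,800,3),np.uint8);b[:,:400]=cv2.resize(cv2.imread('pics/w5.png'),(400,300));b[:,400:]=cv2.resize(cv2.imread('pics/s5.png')[140:230,160:280],(400,300));cv2.imwrite('pics/v6.png',b)"
```

```text
(np.float64(253.79741325179683), np.float64(281.43350052304413)) (np.float64(199.7082394232116), np.float64(227.7000476388293)) (np.float64(209.4756983727931), np.float64(184.2400220213086))
```

View pics/v6.png

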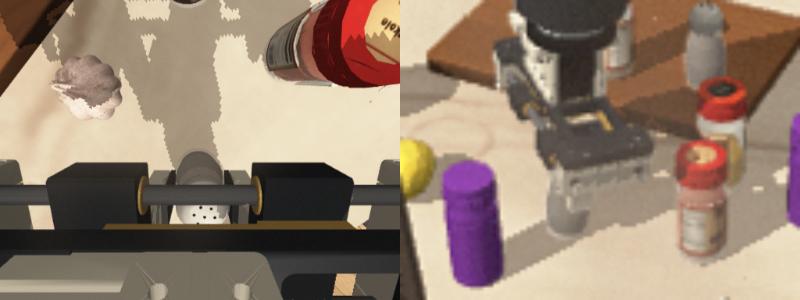

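The shaker sits centred between the fingers with its dome at (203,212), so the body probably has a waist. I'll lift and carry it.

```bash
python3 -m pendant '[[-0.5,0,-8,0,0],[-1.2,0,-20,0,0],[-1.2,0,-22,0,0],[-1.2,0,-22,0,0],[-1.2,0,-22,0,0],[-1.2,0,-22,0,0],[-0.9,0,-16,0,0],[-0.5,0,-8,0,0],[0,0,0,0,0]]'; python3 -m pendant '[[12.7,9.5,-0.8,0,0],[25.4,19,-1.5,0,0],[25.4,19,-1.5,0,0],[25.4,19,-1.5,0,0],[25.4,19,-1.5,0,0],[25.4,19,-1.5,0,0],[25.4,19,-1.5,0,0],[25.4,19,-1.5,0,0],[25.4,19,-1.5,0,0],[25.4,19,-1.5,0,0],[25.4,19,-1.5,0,0],[12.7,9.5,-0.8,0,0],[0,0,0,0,0],[0,0,0,0,0]]';  python3 -c "
from h import *
go([.474,-.128,.10],[.474,-.128,.053])
w=grab('wrist','w6');s=grab('side','s6')
print([np.round(proj(w,[x,y,.034])) for x,y in((.474,-.128),(.529,-.243),(.559,-.158),(.444,-.213))],np.round(proj(s,[.474,-.128,.034])))
b=np.zeros((300,800,3),np.uint8);b[:,:400]=cv2.resize(cv2.imread('pics/w6.png'),(400,300));b[:,400:]=cv2.resize(cv2.imread('pics/s6.png')[140:290,260:460],(400,300));cv2.imwrite('pics/v7.png',b)"
```

```text
clock: 17.97
position: [0.4275, 0.218, 0.1831]
tcp_rot: [0.922, -0.386, -0.026, -0.013]
contact_force: [1.1, 0.1, -2.1]
opening: 0.0368
gripper_force: 29.3
clock: 19.13
position: [0.4733, -0.1291, 0.18]
tcp_rot: [0.921, -0.388, -0.028, -0.011]
contact_force: [0.4, -0.0, -1.7]
opening: 0.037
gripper_force: 29.3
yaw_y -135.6 p [ 0.4733 -0.1291  0.18  ] t 19.1333 q6 0.7022752129368317
[ 0.474 -0.128  0.1  ] -> [ 4.4 -1.4 79.9]
[ 0.474 -0.128  0.053] -> [ 2.8 -0.1 46.9]
[array([254., 174.]), array([295.,  54.]), array([215.,  97.]), array([329., 138.])] [328. 218.]
```

View pics/v7.png

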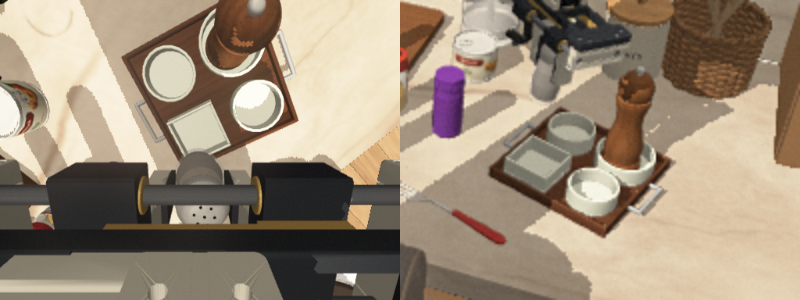

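The wrist view has cups at A (169,73) and B (257,105), with the square at about (199,127), roughly 3 px from prediction. I'll measure them properly before lowering.

```bash
python3 - <<'E'
from h import *
w=pickle.load(open('w6.pkl','rb'));i=cv2.imread('pics/w6.png');hs=cv2.cvtColor(i,cv2.COLOR_BGR2HSV)
xx=np.indices(i.shape[:2])[1];yy=np.indices(i.shape[:2])[0]
m=((hs[...,1]<75)&(hs[...,2]>90)&(xx>165)&(xx<375)&(yy<205)).astype(np.uint8)
cs,_=cv2.findContours(m,cv2.RETR_EXTERNAL,cv2.CHAIN_APPROX_NONE)
for c in cs:
    if cv2.contourArea(c)>1200:
        e=cv2.fitEllipse(cv2.convexHull(c)); r=cv2.minAreaRect(c)
        print(cv2.boundingRect(c),np.round(e[0],1),np.round(e[1]),np.round(r[0],1),np.round(r[1]),onz(w,*e[0],.03)[:2].round(4))
E
```

```text
(213, 128, 162, 77) [297.  176.1] [ 97. 174.] [293.5 166. ] [ 76. 161.] [ 0.4364 -0.1596]
(294, 102, 70, 67) [328.6 134.2] [67. 70.] [328.5 135. ] [66. 69.] [ 0.4463 -0.2155]
(166, 95, 61, 110) [-362.6 -625.6] [ 116. 2217.] [196.  149.5] [ 60. 109.] [ 1.0718 -0.221 ]
(182, 58, 69, 73) [216.1  93.8] [68. 74.] [216.  94.] [72. 68.] [ 0.5607 -0.1612]
(254, 11, 85, 88) [296.5  50.8] [86. 97.] [287.2  62.3] [88. 66.] [ 0.5306 -0.2468]
(348, 0, 27, 131) [290. -51.] [ 68. 161.] [361.  65.] [130.  26.] [ 0.5952 -0.2991]
(166, 0, 114, 66) [323.3 -18.3] [16. 81.] [222.5  32.5] [ 65. 113.] [ 0.5552 -0.3036]
```

```bash
python3 -m pendant '[[0.7,-0.4,10,0,0],[1.4,-0.4,20,0,0],[1.4,-0.3,20,0,0],[1.4,0,20,0,0],[1.4,0,20,0,0],[1,0,14,0,0],[0.6,0,8,0,0],[0.4,0,5,0,0],[0.2,0,3,0,0],[0,0,0,0,0],[0,0,0,0,0]]';python3 -m pendant '[[0,0,3,0,0],[0,0,2,0,0],[0,0,1,0,0],[0,0,1,0,0],[0,0,0,0,0],[0,0,0,0,0]]'
```

```text
clock: 20.15
position: [0.477, -0.1285, 0.062]
tcp_rot: [0.922, -0.386, -0.026, -0.012]
contact_force: [-0.9, 0.6, -1.3]
opening: 0.0371
gripper_force: 29.3
clock: 20.65
position: [0.4763, -0.1284, 0.0545]
tcp_rot: [0.922, -0.386, -0.026, -0.011]
contact_force: [-0.8, -0.1, -1.4]
opening: 0.0372
gripper_force: 29.3
```

```bash
python3 -m pendant '[[0,0,1,0,0],[0,0,1,0,0],[0,0,0,0,0],[0,0,0.5,0,0],[0,0,0,0,0],[0,0,0,0,0]]'
```

```text
clock: 21.15
position: [0.4762, -0.1283, 0.052]
tcp_rot: [0.922, -0.386, -0.026, -0.011]
contact_force: [0.2, -0.2, -1.0]
opening: 0.0372
gripper_force: 29.3
```

```bash
python3 -m pendant '[[0,0,0.7,0,0],[0,0,0,0,0],[0,0,0.5,0,0],[0,0,0,0,0],[0,0,0,0,0]]'
```

```text
clock: 21.57
position: [0.4766, -0.1284, 0.0513]
tcp_rot: [0.922, -0.386, -0.026, -0.012]
contact_force: [-0.6, -0.7, 4.6]
opening: 0.0372
gripper_force: 29.8
```

Contact. I'll release and lift.

```bash
python3 -m pendant '[[0,0,0,0,0.7],[0,0,0,0,1],[0,0,0,0,1],[0,0,0,0,1],[0,0,0,0,1],[0,0,0,0,1],[-0.6,0,-10,0,1],[-1.2,0,-20,0,1],[-1.8,0,-30,0,1],[-1.8,0,-30,0,1],[-1.8,0,-30,0,1],[-1.2,0,-20,0,1],[-0.6,0,-10,0,1]]'; python3 -c "
from h import *
f=pickle.load(open('top0.pkl','rb'));g=pickle.load(open('s1.pkl','rb'))
for a,b in(((241.5,179),(255.8,169.5)),((250,220),(250,189))):
    A=[];B=[]
    for F,(u,v) in((f,a),(g,b)):
        c,d=ray(F,u,v);d/=np.linalg.norm(d);P=np.eye(3)-np.outer(d,d);A.append(P);B.append(P@c)
    print('tri',np.linalg.lstsq(np.vstack(A),np.hstack(B),rcond=None)[0])
go([.4422,.099,.20],[.4422,.099,.074])
s=grab('side','s7');cv2.imwrite('pics/v8.png',cv2.resize(cv2.imread('pics/s7.png')[140:290,260:460],(400,300)))"
```

```text
clock: 22.65
position: [0.477, -0.1282, 0.2051]
tcp_rot: [0.922, -0.386, -0.024, -0.012]
contact_force: [0.9, -0.5, -0.1]
opening: 0.0876
gripper_force: 0.0
tri [0.53947303 0.1169889  0.09633968]
tri [0.44255102 0.09872405 0.09586426]
yaw_y -135.4 p [ 0.477  -0.1282  0.2051] t 22.65 q6 0.6994262282270556
[0.4422 0.099  0.2   ] -> [-185.7 -134.6   15.6]
[0.4422 0.099  0.074 ] -> [  6.7   0.6 125.8]
```

View pics/v8.png

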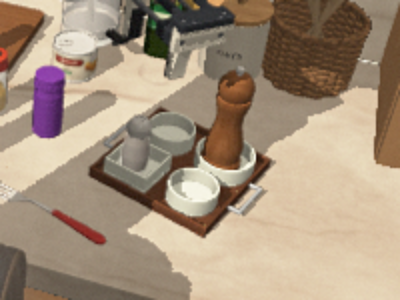

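The shaker stands upright in the square cup. Next is the nearer jar (beige label), into narrow cup B.

```bash
python3 -m pendant '[[-11.6,-8.4,1,0,1],[-23.2,-16.8,2,0,1],[-23.2,-16.8,2,0,1],[-23.2,-16.8,2,0,1],[-23.2,-16.8,2,0,1],[-23.2,-16.8,2,0,1],[-23.2,-16.8,2,0,1],[-23.2,-16.8,2,0,1],[-11.6,-8.4,1,0,1],[0.5,0,10,0,1],[1.1,0.1,20,0,1],[1.1,0.1,20,0,1],[1.1,0.1,20,0,1],[1.1,0.1,20,0,1],[1,0.1,20,0,1],[0.5,0,10,0,1],[0.2,0,4,0,1],[0,0,0,0,1],[0,0,0,0,1]]'; python3 -m pendant '[[0,0,0,0,0],[0,0,0,0,0],[0,0,0,0,0],[0,0,0,0,0],[0,0,0,0,0],[0,0,0,0,0],[0,0,0,0,0],[0,0,0,0,0],[0,0,0,0,0]]';python3 -c "
from h import *
go([.4422,.099,.076],[.4422,.099,.22],[.4453,-.2145,.22])"
```

```text
clock: 24.28
position: [0.4403, 0.0987, 0.0716]
tcp_rot: [0.922, -0.386, -0.026, -0.011]
contact_force: [0.2, 1.1, -0.3]
opening: 0.0875
gripper_force: 0.0
clock: 25.03
position: [0.4404, 0.0991, 0.0717]
tcp_rot: [0.922, -0.386, -0.026, -0.012]
contact_force: [0.2, -0.5, 0.7]
opening: 0.0439
gripper_force: 30.0
yaw_y -135.5 p [0.4404 0.0991 0.0717] t 25.0333 q6 0.22674598158798087
[0.4422 0.099  0.076 ] -> [ 1.1 -1.2 -4.4]
[0.4422 0.099  0.22  ] -> [  -8.2   -0.2 -143.8]
[ 0.4453 -0.2145  0.22  ] -> [225.2 217.7 -13.1]
```

```bash
python3 -m pendant '[[-0.5,0,-8,0,0],[-1.2,0,-20,0,0],[-1.3,0,-23,0,0],[-1.3,0,-23,0,0],[-1.3,0,-23,0,0],[-1.3,0,-23,0,0],[-0.9,0,-16,0,0],[-0.5,0,-8,0,0],[11.2,10.9,-0.7,0,0],[22.5,21.8,-1.3,0,0],[22.5,21.8,-1.3,0,0],[22.5,21.8,-1.3,0,0],[22.5,21.8,-1.3,0,0],[22.5,21.8,-1.3,0,0],[22.5,21.8,-1.3,0,0],[22.5,21.8,-1.3,0,0],[22.5,21.8,-1.3,0,0],[22.5,21.8,-1.3,0,0],[11.2,10.9,-0.7,0,0],[0,0,0,0,0]]'; python3 -m pendant '[[0,0,0,0,0],[0,0,0,0,0]]';python3 -c "
from h import *
go([.4453,-.2145,.10],[.4453,-.2145,.084])"
```

```text
clock: 26.7
position: [0.442, -0.217, 0.2151]
tcp_rot: [0.921, -0.388, -0.027, -0.011]
contact_force: [0.1, -0.4, -0.9]
opening: 0.0438
gripper_force: 30.0
clock: 26.87
position: [0.4423, -0.2142, 0.2155]
tcp_rot: [0.922, -0.387, -0.027, -0.011]
contact_force: [0.2, 0.8, 0.2]
opening: 0.0444
gripper_force: 30.0
yaw_y -135.5 p [ 0.4423 -0.2142  0.2155] t 26.8667 q6 0.8757202812941126
[ 0.4453 -0.2145  0.1   ] -> [  9.   -1.8 115.2]
[ 0.4453 -0.2145  0.084 ] -> [ 0.9  0.  16. ]
```

```bash
python3 -m pendant '[[0.8,-0.4,10,0,0],[1.6,-0.4,20,0,0],[1.6,-0.4,20,0,0],[1.6,-0.4,20,0,0],[1.4,-0.2,20,0,0],[0.8,0,13,0,0],[0.4,0,8,0,0],[0.3,0,5,0,0],[0.2,0,4,0,0],[0,0,0,0,0],[0,0,0,0,0]]';python3 -m pendant '[[0,0,3,0,0],[0,0,2,0,0],[0,0,1,0,0],[0,0,1,0,0],[0,0,0,0,0],[0,0,0,0,0]]'
```

```text
clock: 27.78
position: [0.4459, -0.2144, 0.0961]
tcp_rot: [0.922, -0.386, -0.026, -0.012]
contact_force: [0.7, -0.0, -0.7]
opening: 0.0438
gripper_force: 30.0
clock: 28.28
position: [0.4452, -0.2142, 0.0887]
tcp_rot: [0.922, -0.386, -0.026, -0.011]
contact_force: [-0.7, 0.2, -0.8]
opening: 0.0438
gripper_force: 30.0
```

Expected contact at TCP z of about 0.0817.

```bash
python3 -m pendant '[[0,0,2,0,0],[0,0,1.5,0,0],[0,0,1,0,0],[0,0,1,0,0],[0,0,0,0,0],[0,0,0,0,0]]';python3 -m pendant '[[0,0,0.7,0,0],[0,0,0.5,0,0],[0,0,0,0,0],[0,0,0,0,0]]'
```

```text
clock: 28.78
position: [0.4449, -0.2139, 0.0831]
tcp_rot: [0.922, -0.386, -0.026, -0.011]
contact_force: [0.1, -0.5, -1.4]
opening: 0.0439
gripper_force: 30.0
clock: 29.12
position: [0.4449, -0.2139, 0.0819]
tcp_rot: [0.922, -0.386, -0.026, -0.011]
contact_force: [-0.5, -1.3, -0.3]
opening: 0.0436
gripper_force: 30.0
```

```bash
python3 -m pendant '[[0,0,0.6,0,0],[0,0,0,0,0],[0,0,0.4,0,0],[0,0,0,0,0],[0,0,0,0,0]]'
```

```text
clock: 29.53
position: [0.4453, -0.214, 0.0817]
tcp_rot: [0.922, -0.386, -0.026, -0.011]
contact_force: [-1.6, 0.3, 6.5]
opening: 0.0438
gripper_force: 30.0
```

Contact again. I'll release part-way, rise, and turn for the last jar.

```bash
python3 -m pendant '[[0,0,0,0,0.6],[0,0,0,0,0.75],[0,0,0,0,0.75],[0,0,0,0,0.75],[0,0,0,0,0.75],[-0.6,0,-10,0,0.75],[-1.2,0,-20,0,0.75],[-1.8,0,-30,0,0.75],[-1.8,0,-30,0,0.75],[-1.8,0,-30,0,1],[-0.6,0,-10,0,1],[0,0,0,0.124,1],[0,0,0,0.124,1],[0,0,0,0.124,1],[0,0,0,0.124,1],[0,0,0,0,1]]'; python3 -c "
from h import *
go([.5394,.117,.21],[.5394,.117,.09],[.5394,.117,.074])
s=grab('side','s8');cv2.imwrite('pics/v9.png',cv2.resize(cv2.imread('pics/s8.png')[140:290,260:460],(400,300)))"
```

```text
clock: 30.87
position: [0.4444, -0.2137, 0.2117]
tcp_rot: [0.797, -0.603, -0.028, -0.005]
contact_force: [0.6, -0.2, -0.6]
opening: 0.0874
gripper_force: 0.0
yaw_y -164.2 p [ 0.4444 -0.2137  0.2117] t 30.8667 q6 0.37301913735628306
[0.5394 0.117  0.21  ] -> [-292.  -181.5   11.7]
[0.5394 0.117  0.09  ] -> [  6.   -3.1 119.8]
[0.5394 0.117  0.074 ] -> [ 0.8 -0.4 16. ]
```

View pics/v9.png

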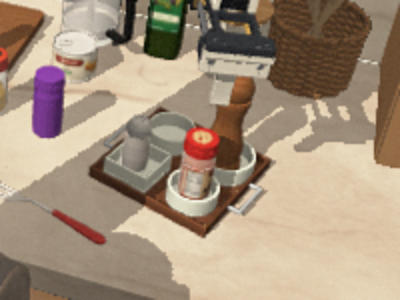

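The jar stands upright in B. Now the second jar.

```bash
python3 -m pendant '[[-13.3,-8.2,0.5,0,1],[-26.5,-16.5,1,0,1],[-26.5,-16.5,1,0,1],[-26.5,-16.5,1,0,1],[-26.5,-16.5,1.1,0,1],[-26.5,-16.5,1.1,0,1],[-26.5,-16.5,1.1,0,1],[-26.5,-16.5,1.1,0,1],[-26.5,-16.5,1.1,0,1],[-26.5,-16.5,1.1,0,1],[-26.5,-16.5,1.1,0,1],[-13.3,-8.2,0.5,0,1],[0,0,0,0,1],[0,0,0,0,1]]'; python3 -c "
from h import *
go([.5394,.117,.10],[.5394,.117,.074])"
```

```text
clock: 32.08
position: [0.5374, 0.1176, 0.2093]
tcp_rot: [0.8, -0.599, -0.028, -0.004]
contact_force: [-0.4, -0.5, -0.2]
opening: 0.0877
gripper_force: 0.0
yaw_y -163.6 p [0.5374 0.1176 0.2093] t 32.0833 q6 -0.21993022445379942
[0.5394 0.117  0.1   ] -> [  6.7  -4.7 109. ]
[0.5394 0.117  0.074 ] -> [ 1.3 -0.7 26. ]
```

```bash
python3 -m pendant '[[0.6,-0.4,10,0,1],[1.2,-0.8,20,0,1],[1.2,-0.8,20,0,1],[1.2,-0.8,20,0,1],[1.2,-0.8,20,0,1],[1.2,-0.8,20,0,1],[0.8,-0.6,14,0,1],[0.5,-0.4,10,0,1],[0,0,0,0,1],[0,0,0,0,1]]'; python3 -m pendant '[[0,0,0,0,0],[0,0,0,0,0],[0,0,0,0,0],[0,0,0,0,0],[0,0,0,0,0],[0,0,0,0,0],[0,0,0,0,0],[0,0,0,0,0],[0,0,0,0,0]]';python3 -c "
from h import *
go([.5394,.117,.074],[.5394,.117,.24],[.560,-.160,.24])"
```

```text
clock: 32.92
position: [0.5395, 0.1158, 0.075]
tcp_rot: [0.799, -0.601, -0.028, -0.004]
contact_force: [0.0, 0.3, 0.9]
opening: 0.0876
gripper_force: 0.0
clock: 33.67
position: [0.5397, 0.1166, 0.0753]
tcp_rot: [0.799, -0.601, -0.028, -0.005]
contact_force: [0.5, -0.2, 1.6]
opening: 0.0445
gripper_force: 30.0
yaw_y -163.8 p [0.5397 0.1166 0.0753] t 33.6667 q6 -0.19730161632826235
[0.5394 0.117  0.074 ] -> [-0.4  0.1  1.3]
[0.5394 0.117  0.24  ] -> [  -8.4    4.4 -165.7]
[ 0.56 -0.16  0.24] -> [271.5  57.3 -12.3]
```

```bash
python3 -m pendant '[[-0.4,0.2,-8,0,0],[-1,0.5,-20,0,0],[-1.2,0.6,-23,0,0],[-1.2,0.6,-23,0,0],[-1.2,0.6,-23,0,0],[-1.2,0.6,-23,0,0],[-0.8,0.4,-16,0,0],[-0.4,0.2,-8,0,0],[15.1,3.2,-0.7,0,0],[30.2,6.4,-1.4,0,0],[30.2,6.4,-1.4,0,0],[30.2,6.4,-1.4,0,0],[30.2,6.4,-1.4,0,0],[30.2,6.4,-1.4,0,0],[30.2,6.4,-1.4,0,0],[30.2,6.4,-1.4,0,0],[30.2,6.4,-1.4,0,0],[15.1,3.2,-0.7,0,0],[0,0,0,0,0],[0,0,0,0,0]]';python3 -c "
from h import *
go([.56,-.16,.10],[.56,-.16,.086])"
```

```text
clock: 35.33
position: [0.5595, -0.1615, 0.2189]
tcp_rot: [0.798, -0.602, -0.029, -0.004]
contact_force: [-0.8, 1.2, -1.7]
opening: 0.0438
gripper_force: 30.0
yaw_y -164.0 p [ 0.5595 -0.1615  0.2189] t 35.3333 q6 0.27058429727730215
[ 0.56 -0.16  0.1 ] -> [  4.8  -4.1 118.8]
[ 0.56  -0.16   0.086] -> [ 0.7 -0.4 14. ]
```

```bash
python3 -m pendant '[[0.4,-0.4,10,0,0],[0.8,-0.7,20,0,0],[0.8,-0.7,20,0,0],[0.8,-0.7,20,0,0],[0.8,-0.7,20,0,0],[0.6,-0.5,14,0,0],[0.4,-0.3,9,0,0],[0.3,-0.2,6,0,0],[0.2,-0.1,4,0,0],[0.1,0,3,0,0],[0,0,2,0,0],[0,0,0,0,0],[0,0,0,0,0]]';python3 -m pendant '[[0,0,1.5,0,0],[0,0,1,0,0],[0,0,0,0,0],[0,0,0,0,0]]'
```

```text
clock: 36.42
position: [0.561, -0.1592, 0.0921]
tcp_rot: [0.799, -0.601, -0.028, -0.005]
contact_force: [0.8, -0.2, -0.3]
opening: 0.0439
gripper_force: 30.0
clock: 36.75
position: [0.5606, -0.1591, 0.0892]
tcp_rot: [0.799, -0.601, -0.028, -0.005]
contact_force: [-0.2, -0.0, -1.0]
opening: 0.044
gripper_force: 30.0
```

```bash
python3 -m pendant '[[0,0,1,0,0],[0,0,1,0,0],[0,0,1,0,0],[0,0,0,0,0],[0,0,0,0,0]]';python3 -m pendant '[[0,0,0.7,0,0],[0,0,0,0,0],[0,0,0.5,0,0],[0,0,0,0,0],[0,0,0,0,0]]'
```

```text
clock: 37.17
position: [0.5604, -0.1589, 0.086]
tcp_rot: [0.799, -0.601, -0.028, -0.005]
contact_force: [-0.2, 0.9, -1.4]
opening: 0.0439
gripper_force: 30.0
clock: 37.58
position: [0.5604, -0.1589, 0.0852]
tcp_rot: [0.799, -0.601, -0.028, -0.005]
contact_force: [-2.4, 0.9, 3.3]
opening: 0.0446
gripper_force: 30.0
```

```bash
python3 -m pendant '[[0,0,0,0,0.6],[0,0,0,0,0.75],[0,0,0,0,0.75],[0,0,0,0,0.75],[0,0,0,0,0.75],[-0.5,0.3,-10,0,0.75],[-1,0.6,-20,0,0.75],[-1.5,0.8,-30,0,0.75],[-1.5,0.8,-30,0,0.75],[-1.5,0.8,-30,0,0.75],[-1.5,0.8,-30,0,0.75],[0,0,0,0,1]]'; python3 -c "
from h import *
go([.40,.2,.25])"
```

```text
clock: 38.58
position: [0.5632, -0.1599, 0.2429]
tcp_rot: [0.799, -0.6, -0.023, -0.007]
contact_force: [0.9, -0.3, 1.3]
opening: 0.0682
gripper_force: 0.0
yaw_y -163.8 p [ 0.5632 -0.1599  0.2429] t 38.5833 q6 0.26641952531930135
[0.4  0.2  0.25] -> [-391.    56.4   11.7]
```

```bash
python3 -m pendant '[[-15,2,0,0,1],[-30,4.3,0.5,0,1],[-30,4.3,0.5,0,1],[-30,4.3,0.5,0,1],[-30,4.3,0.5,0,1],[-30,4.3,0.5,0,1],[-30,4.3,0.5,0,1],[-30,4.3,0.5,0,1],[-30,4.3,0.5,0,1],[-15,2,0,0,1],[0,0,0,0,1],[0,0,0,0,1]]'; python3 -c "
from h import *
s=grab('side','s9');t=grab('top','t9')
b=np.zeros((600,800,3),np.uint8);b[:,:]=0
b[:300,:400]=cv2.resize(cv2.imread('pics/s9.png')[140:290,260:460],(400,300));b[300:,:400]=cv2.resize(cv2.imread('pics/s9.png'),(400,300));b[:300,400:]=cv2.resize(cv2.imread('pics/t9.png'),(400,300));b[300:,400:]=cv2.resize(cv2.imread('pics/t9.png')[140:245,300:440],(400,300));cv2.imwrite('pics/v10.png',b)"
```

```text
clock: 39.58
position: [0.448, 0.0903, 0.2462]
tcp_rot: [0.8, -0.6, -0.028, -0.005]
contact_force: [0.5, 0.4, -0.5]
opening: 0.0877
gripper_force: 0.0
```

View pics/v10.png

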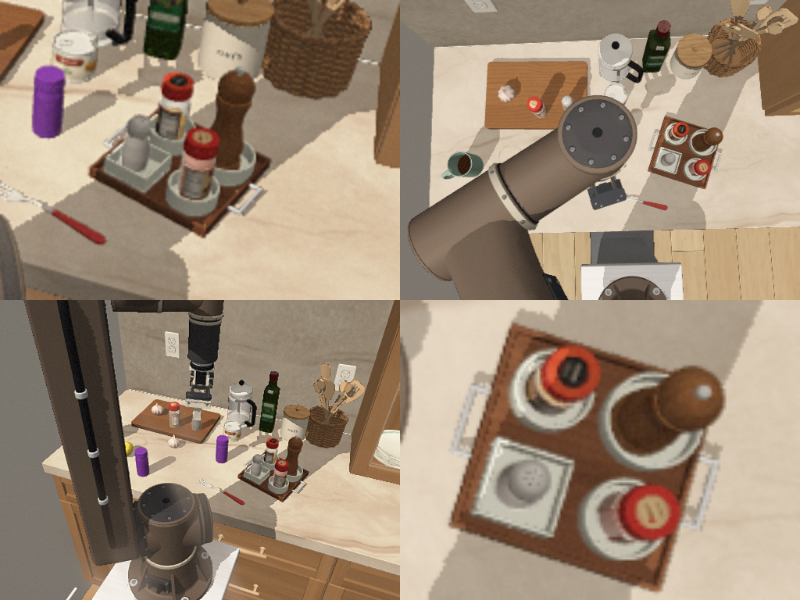

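All four stand upright in their holders: mill at (690,400), shaker at (522,483), jars at (570,375) and (650,512). The board items haven't moved and the arm is clear of everything.

```bash
python3 -c "
from plant import robot
print(robot.sign_off())"
```

```text
the job is handed in; nothing more can be done
None
```

The job is handed in at about 40 s of the 99 s allowed: the mill, salt shaker and both spice jars stand upright in their holders, and the items on the chopping board were left alone.

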